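# Press the half-sole lap with the loose roller

### The job

Roll the loose steel roller along the sole by pushing its side, up over the thin edge of the new half sole, and bring it to rest over the chalk line (square to the sole, between the chalk marks on the board), without lifting it or letting it run on past the line. Take the hand off and see that it stands there by itself; then bond the lap by pressing straight down on the roller with about 15 newtons for two seconds (25 would spoil the joint), and leave it standing on the line with everything else undisturbed.

Things in the scene. Friction and masses are not known exactly. Their poses are not given: they have to be found in the camera images.
- roller: Loose polished steel roller: cylinder 44 mm in diameter, 110 mm long, with a thin brass journal standing out 9 mm at each end; about 0.7 kg. Origin: its centre. Its own y is the cylinder's axis and stays level; x and z turn as it rolls. It starts across the heel part, 85 to 120 mm short of the chalk line. It rolls freely: left at 30 mm/s it runs on 10 mm or so; faster, far more.
- lapboard: Fixed plywood board on a low stand whose height differs each time, 350 x 250 x 18 mm, carrying a fixed sole, heel part 6 mm thick and 66 mm wide. Origin: on the board's underside, below the middle of the chalk line. x: along the sole, heel to toe, the way to roll; y: along the line; z up. Board x -195 to 155, y -125 to 125, sole x -166 to 130 mm. Roller centre on the heel part: 46 mm above the origin.
- mark (a point): Middle of the white chalk line, on the top face of the lighter half sole (8 mm over the board, 26 mm over its underside); axes as the board's. White marks on the board beside the sole carry the line on, 65 to 115 mm either side. A roller on the line has its centre 22 mm above this point, its top 44 mm above it.
- skive (a point): Middle of the half sole's thin (skived) rear edge, level with the heel part's top face, 40 mm before the chalk line. From here the half sole ramps up 2 mm within 25 mm, then is flat. On the flat the roller needs under 2 N of side push; on the ramp upright fingers drag on its rising side and it takes 5 to 25 N or jams; leaned back some 25 degrees, tips pushing below its middle, they need about 3 N. Let go there, it rolls back.
- tack_tin: Small blue-lidded tin, 36 mm wide, 19 mm high, on the board beside the toe. Origin: centre of its underside. Leave alone.
- awl: Awl with a dark wooden handle, 95 mm long, 26 mm high, lying on the board beside the toe. Origin: under the handle's front end. Leave alone.
- wood_last: Wooden shoe last, 270 x 90 x 90 mm, on the bench. Origin: under its middle. Leave alone.
- shoe_hammer: Shoemaker's hammer, 230 mm long, 34 mm high, on the bench. Origin: on the bench, about 50 mm behind the head. Leave alone.
- cement_jar: Amber jar with a dark lid, 72 mm wide, 98 mm high, on the bench. Origin: centre of its underside. Leave alone.
- polish_tin: Black and red polish tin, 61 mm wide, 23 mm high, on the bench. Origin: centre of its underside. Leave alone.
- thread_spool: Wooden spool of thread, 52 mm wide, 54 mm high, standing on the bench. Origin: centre of its underside. Leave alone.
Things that resemble listed ones, but are neither listed nor needed, are in the scene too. Of the things like the roller, leave any that is orange or purple; of the rest the larger one is meant.

How it is judged:
On the way, in this order (a step that is already met when the one before it is completed fails the run):
1. the roller rolls over the heel part towards the line (angular speed of roller above 0.15 rad/s and x of roller in the frame of lapboard below -0.015 m and distance of roller from where it was at the start of the episode above 0.015 m), for 0.2 s.
2. the roller stands by itself over the chalk line, within 5 mm, untouched (x of roller in the frame of lapboard between -0.005 and 0.005 m and linear speed of roller below 0.004 m/s and contact force between each of the fingers, the arm and roller below 0.05 N), for 0.4 s.
3. the roller on the line is pressed down with 10 to 20 N (16.5 to 27.5 N on the sole with its own weight) for 1.5 s (x of roller in the frame of lapboard between -0.006 and 0.006 m and contact force between roller and lapboard between 16.5 and 27.5 N), for 1.5 s.
At the end, for the whole second after the job is handed in: The roller lies at rest on the half sole with its centre within 5 mm of the chalk line, within 20 mm of the sole's middle and its axis within 0.1 rad of the line (x of roller in the frame of lapboard between -0.005 and 0.005 m and y of roller in the frame of lapboard between -0.02 and 0.02 m and z of roller in the frame of lapboard between 0.0455 and 0.0505 m and angle between the y axis of roller and the y axis of lapboard, either way round below 0.1 rad and linear speed of roller below 0.004 m/s); the robot touches nothing.
It fails at once if the roller runs more than 12 mm past the chalk line (x of roller in the frame of lapboard above 0.012 m).
It fails at once if the roller is lifted off the sole (z of roller in the frame of lapboard above 0.056 m).
It fails at once if the roller is pushed or pressed with more than 25 N (contact force between any of the fingers, the arm and roller above 25 N).
It fails at once if a bystander is moved by more than 20 mm (distance of any of tack_tin, awl, wood_last, shoe_hammer, cement_jar, polish_tin, thread_spool from where it was at the start of the episode above 0.02 m).
It also fails if it takes over 72 s, if anything falls off the work surface, if the arm or the gripper's body presses on something with over 40 N, if the wrist force passes 120 N, or if a joint passes its speed limit or range.

### The arm

A 6-joint arm with a two-finger parallel gripper is mounted at the origin on the work surface. World frame = base frame: x ahead of the robot, y to its left, z up, the work surface at z = 0. Lengths are in m, angles in rad, forces in N, time in s.
With the tool pointing down it reaches from about 0.325 to 1 m from the base axis. Payload 5.1 kg.
Tool frame: the origin (TCP) lies at the very end of the fingers, on their centre line; the grasp point (between the pads) lies 19 mm behind it; y points along the fingers, x is the direction in which the jaws open and shut, and the axes are right-handed (so a half turn about y gives the same grasp; the last joint's range is limited). The gripper opens to 85 mm and grips with 20 to 120 N. Pads are 22 mm wide; open, the fingers measure 114 mm over their backs; the gripper's body (76 mm by 85 mm) begins 54 mm behind the grasp point. The pads swing forward as they close: fully open they stand 13 mm farther back than shut.
Start: joints at [1.111, 0.124, 1.65, -0, 1.367, -0.083], TCP at [0.239, 0.604, 0.231] pointing down, gripper open.
Joint ranges: [-2.61, 2.61], [-1.02, 2.33], [0.03, 2.71], [-1.35, 4.49], [0.32, 2.68], [-2.91, 2.91]. Speed limits (rad/s): [2.57, 2.57, 3.14, 3.14, 3.14, 3.14].

### API

Orientations are given as a rotation vector (axis times angle).
In Python, from plant import env, cams gives the robot as it stands. The module is installed in compiled form; this text tells all that it offers.
- The arm moves only by the tool move_arm, never from a script. Its argument "deltas" is a list of rows, each a list of 3 entries, a list of its own where there are three numbers: the gripper's target within -1 to 1 (fully open at 1, half-way at 0, shut at -1), then the shift along the tool's x, y, z in cm, then the turn about the tool's y in rad. In form: [[fingers, [x, y, z], turn], ...]. A call has 1 to 20 rows; each row shifts and turns the pose as measured when the row begins, along the tool's axes as they then stand; what a row does not reach is not made up. A row lasts 1/8 s, in which the tool goes at most 62.5 mm and 10.7 degrees, less where a joint would pass 70% of its speed; a pose out of reach is approached as far as the arm can. A call with a gripper value outside its range is refused whole. The fingers move at their own pace and stop on an object; "grip_force" is the grip in N (left out, the last holds). Time passes only in rows, so rows that do not move let the fingers close. It gives the time, the measured TCP pose, the force and the opening at its end, in the units of the state.
- env.sense(): the state, without advancing time (a new reading comes with each control period).
- cams.read_camera(name): name is "side" or "top"; returns the picture (480x640x3 uint8, blue, green, red); there is no depth.
- cams.get_calibration(name): a dict with "fx", "fy", "cx", "cy" (pixels), "extrinsics" (4x4, takes a point from world to camera coordinates). Camera axes: x right, y up, looking along -z (the intrinsics and any distortion apply to the point x, -y, -z); pixel columns grow to the right and rows downward; lengths in m; the calibration is good to about 2 mm. A picture is of the moment at which its call begins. get_calibration takes no time and is no camera call.
- env.close_job(): hands the job in, once; it reports no verdict.
Trained networks look in the newest picture that a camera, given by its name, has taken for a name from the list of things; names that differ only in an ending like _2 or _b are one class to them, and where a whole thing is asked for, a point or a joint stands for the part that bears it (a point fixed in the world has none). Each returns a list of dicts, best first, with "p" (0 to 1); they miss things now and then, are a little off and sometimes report something else, mostly with a low value. They report only what shows in the picture. A call takes as long as a camera call. They do not tell look-alikes from the thing itself.
- cams.trace(thing, camera): "region" (480x640 bool, what is visible of it) and "extent" ([centre column, centre row, width, height] in pixels, round what is visible of it).
The state is a dict: "clock": time; "joints": joint angles; "joint_velocities": joint speeds; "joint_efforts": joint torques, N m; "tcp_pos": TCP position; "orientation": TCP orientation; "ft_force": force on the tool from outside, world axes, zero at the start; "moment": the same for the moment, N m; "opening": opening from 0.0 (shut) to 1.0 (fully open).
Only numpy, scipy, OpenCV 4.12 (cv2) and the standard library are available. Lean on these libraries where they do the work, as an engineer would, in place of code of your own. Each camera call takes 0.05 s, during which the arm holds its last target.

## Working session

There is one attempt and no reset: what is moved stays moved. The work goes in short steps, Python scripts to look and compute and a tool call to move; the robot and the scene stay as the last step left them, time stands still between calls to the robot, and variables do not carry over. Pictures are saved under pics/ and viewed, and the job is handed in when it is done.

Besides the shell and the picture viewer there is one more tool, called after "Emit:" as a command line: name --argument value ..., lists and objects as JSON in quotes. move_arm: Moves the arm, as the interface text tells. Its arguments: {"type":"object","properties":{"deltas":{"type":"array"},"grip_force":{"type":"number"}},"required":["deltas"]}

```bash
mkdir -p pics; ls; python3 - <<'E'
from plant import env,cams
import cv2,numpy as np
s=env.sense();print(s)
for n in("side","top"):
    cv2.imwrite(f"pics/{n}0.png",cams.read_camera(n));c=cams.get_calibration(n);print(n,c)
print(env.sense()['clock'])
E
```

```text
pics
{'clock': 0.0, 'joints': array([ 1.11139920e+00,  1.24512127e-01,  1.65167343e+00, -1.53901075e-05,
        1.36748957e+00, -8.25947774e-02]), 'joint_velocities': array([ 0.00044315,  0.00163846, -0.00140903, -0.00072862,  0.00057921,
       -0.00128918]), 'joint_efforts': array([ 1.08621682e-04, -4.23633778e+01, -3.65445185e+01, -1.63344412e-04,
        7.31726177e-03,  3.99784270e-06]), 'tcp_pos': array([0.23892405, 0.60384195, 0.23004881]), 'orientation': array([-1.36528521, -0.9259671 ,  0.92894591]), 'ft_force': array([-0.51992334,  0.78602623, -1.09997831]), 'moment': array([ 0.03688429, -0.03214543,  0.00773586]), 'opening': 1.001174785918128}
side {'fx': 464.186083259229, 'fy': 464.186083259229, 'cx': 317.3500003063182, 'cy': 230.8716185630311, 'extrinsics': array([[ 0.71372321, -0.70022853,  0.0167091 , -0.38628721],
       [ 0.47609219,  0.50248865,  0.72169341, -0.29702456],
       [-0.51374645, -0.50713427,  0.69201114, -0.96673925],
       [ 0.        ,  0.        ,  0.        ,  1.        ]])}
top {'fx': 587.1152115658489, 'fy': 587.1152115658489, 'cx': 315.0277619233864, 'cy': 238.09933608818585, 'extrinsics': array([[-0.0263699 , -0.99959478, -0.01071967, -0.0040867 ],
       [ 0.99584709, -0.02720276,  0.08688263, -0.55678349],
       [-0.08713902, -0.00838406,  0.99616088, -1.39299725],
       [ 0.        ,  0.        ,  0.        ,  1.        ]])}
0.1
```

View pics/side0.png

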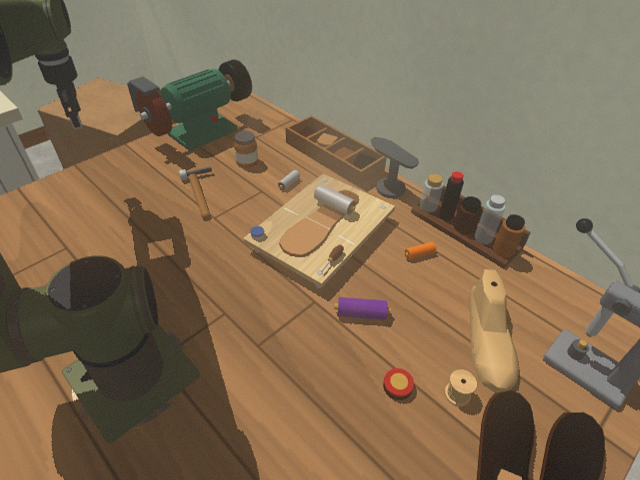

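View pics/top0.png

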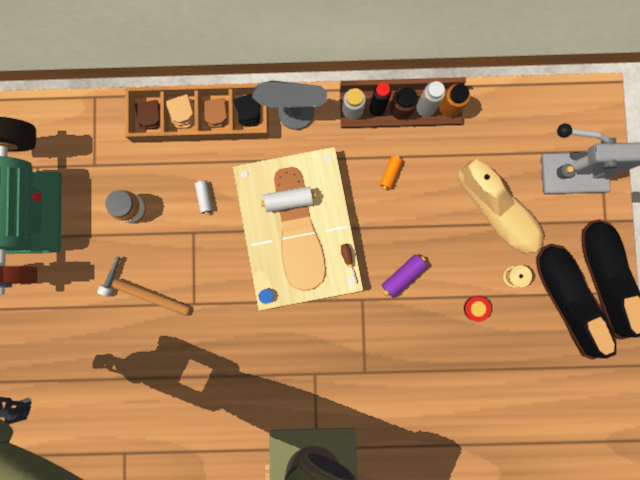

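```bash
python3 - <<'E'
import cv2
a=cv2.imread('pics/top0.png')[140:320,220:380];cv2.imwrite('pics/topz.png',cv2.resize(a,None,fx=3.3,fy=3.3,interpolation=cv2.INTER_CUBIC)) 
a=cv2.imread('pics/side0.png')[165:295,235:405];cv2.imwrite('pics/sidez.png',cv2.resize(a,None,fx=4.5,fy=4.5,interpolation=cv2.INTER_CUBIC))
E
```

```text
(no output)
```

View pics/topz.png

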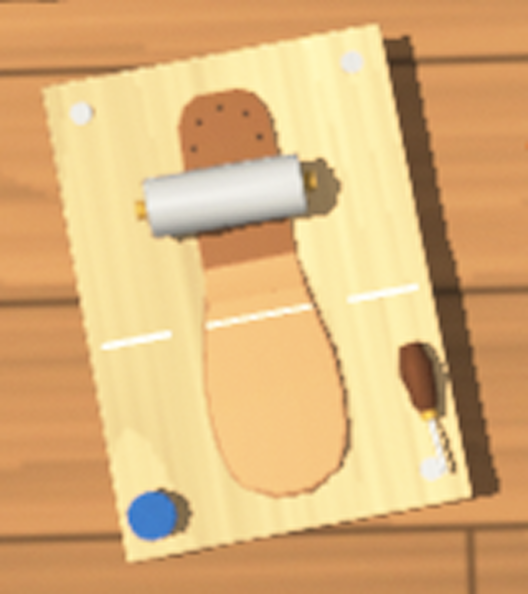

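View pics/sidez.png

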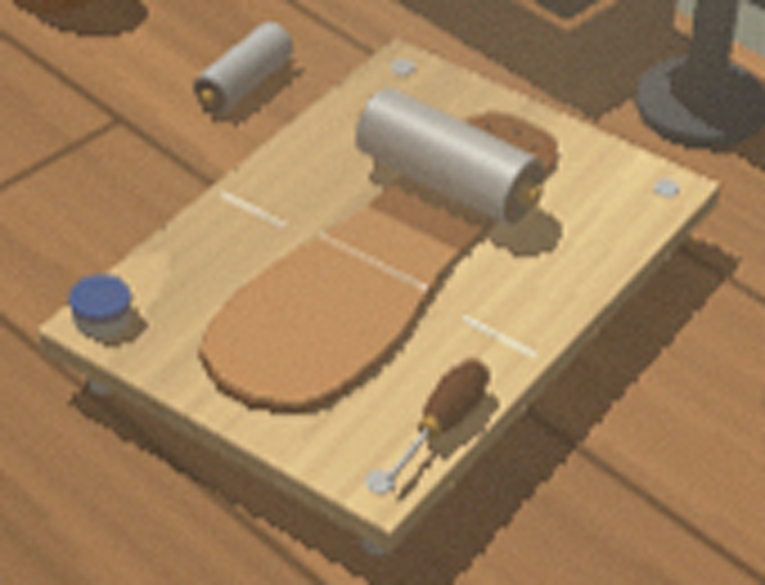

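```bash
cat > h.py <<'E'
import numpy as np,cv2
from scipy.optimize import least_squares
from scipy.spatial.transform import Rotation as R
from plant import env,cams
C={n:cams.get_calibration(n) for n in("side","top")}
def proj(n,P):
    c=C[n];E=c["extrinsics"];p=np.atleast_2d(P)@E[:3,:3].T+E[:3,3]
    return np.c_[c["cx"]+c["fx"]*p[:,0]/-p[:,2],c["cy"]+c["fy"]*(-p[:,1])/-p[:,2]]
def b2w(q,P):
    x,y,z,a=q[:4];P=np.atleast_2d(P);c,s=np.cos(a),np.sin(a)
    return np.c_[x+c*P[:,0]-s*P[:,1],y+s*P[:,0]+c*P[:,1],z+P[:,2]]
E
cat > fit.py <<'E'
from h import *
t=.018
B=np.array([[-.195,-.125,t],[-.195,.125,t],[.155,.125,t],[.155,-.125,t],[0,-.115,t],[0,-.065,t],[0,.065,t],[0,.115,t]])
T=np.array([[43,88],[378,24],[470,495],[128,562],[103,347],[171,333],[348,299],[418,287]])/3.3+[220,140]
S=np.array([[400,40],[718,188],[392,535],[42,335],[222,193],[286,227],[465,317],[535,356]])/4.5+[235,165]
# optional camera pixel shifts with prior to absorb 2mm calib
def f(v):
    P=b2w(v,B);return np.r_[(proj("top",P)-T+v[4:6]).ravel(),(proj("side",P)-S+v[6:8]).ravel(),v[4:8]/1.0]
r=least_squares(f,[.65,.05,.03,3.2,0,0,0,0]);q=r.x
print(q,np.abs(r.fun[:32]).reshape(-1,2).max(1).round(2)); cov=np.linalg.inv(r.jac.T@r.jac)**.5 if 0 else np.sqrt(np.diag(np.linalg.inv(r.jac.T@r.jac)));print(cov)
np.save('q.npy',q)
jt=np.array([[141,210],[312,181]])/3.3+[220,140]; js=np.array([[531,194]])/4.5+[235,165]
def g(v):
    s,y,a=v;d=np.array([-np.sin(a),np.cos(a),0])*.064;c=np.array([s,y,.046])
    P=b2w(q,[c-d,c+d]);return np.r_[(proj("top",P)-jt+q[4:6]).ravel(),(proj("side",P)[1:]-js+q[6:8]).ravel()]
r=least_squares(g,[-.1,0,0]);print("roller",r.x,r.fun.round(2))
E
python3 fit.py
```

```text
[ 0.56213157  0.02017246  0.02569605  3.3034757   0.25334835  0.41712643
  0.19353274 -0.42752269] [0.25 0.15 0.41 0.19 0.22 0.09 0.17 0.58 1.01 0.81 0.1  0.97 0.68 0.47
 0.75 0.49]
[0.00217041 0.00212286 0.00379168 0.0040317  0.84574323 0.82652316
 0.70819383 0.87313168]
roller [-0.08677605 -0.0080494  -0.01837332] [-1.58  0.26  0.35 -0.17  1.03  1.35]
```

```bash
python3 - <<'E'
from h import *
s=env.sense();print(R.from_rotvec(s['orientation']).as_matrix().round(3),s['clock'])
E
```

```text
[[ 0.368 -0.001 -0.93 ]
 [ 0.93  -0.002  0.368]
 [-0.002 -1.     0.   ]] 0.1
```

```bash
cat >> h.py <<'E'
def unproj(n,uv,z):
    c=C[n];E=c["extrinsics"];d=np.array([(uv[0]-c["cx"])/c["fx"],-(uv[1]-c["cy"])/c["fy"],-1.]);Rm=E[:3,:3]
    o=-Rm.T@E[:3,3];w=Rm.T@d;return o+w*(z-o[2])/w[2]
q=np.load('q.npy')
def w2b(p):
    d=np.asarray(p)-q[:3];c,s=np.cos(q[3]),np.sin(q[3]);return np.array([c*d[0]+s*d[1],-s*d[0]+c*d[1],d[2]])
def rep():
    s=env.sense();M=R.from_rotvec(s['orientation']).as_matrix();f=s['ft_force']
    c,sn=np.cos(q[3]),np.sin(q[3])
    print('t',round(s['clock'],2),'tcp_w',s['tcp_pos'].round(4),'tcp_b mm',(w2b(s['tcp_pos'])*1e3).round(1),'F_b',np.array([c*f[0]+sn*f[1],-sn*f[0]+c*f[1],f[2]]).round(2),'open',round(s['opening'],2),'tz_b deg',np.degrees(np.arctan2(M[1,2],M[0,2])-q[3]).round(2)%360,'tilt',M[:,1].round(3))
E
python3 - <<'E'
from h import *
for nm,uv,z in [('jar',(120,204),.09),('anvil near',(290,107),.15),('anvilbase',(297,122),0.01),('lastnear',(470,165),.09),('motor low',(60,250),.1),('blackwheel',(20,135),.1)]: print(nm,unproj("top",uv,z))
for nm,P in [('anvil',[.84,.03,.1])]: print(proj('side',[[.84,.03,z] for z in (0,.1,.15,.2)]))
print(b2w(q,[-.15,-.004,.2]))
rep()
E
```

```text
jar [0.64251367 0.43092237 0.09      ]
anvil near [0.84213857 0.02825949 0.15      ]
anvilbase [0.84806383 0.01819096 0.01      ]
lastnear [ 0.71107341 -0.38348878  0.09      ]
motor low [0.53844064 0.56512182 0.1       ]
blackwheel [0.8099557  0.66193523 0.1       ]
[[380.47845028 192.13169917]
 [384.30510747 165.21741549]
 [386.37007913 150.69371239]
 [388.54711929 135.38179035]]
[[0.70952569 0.0482967  0.22569605]]
t 0.1 tcp_w [0.2389 0.6039 0.2302] tcp_b mm [ 224.9 -628.2  204.5] F_b [ 0.41 -0.72 -0.  ] open 1.0 tz_b deg 329.14 tilt [-0.001 -0.002 -1.   ]
```

Emit:
move_arm --deltas '[[1, [0, 0, 0], -0.135], [1, [0, 0, 0], -0.135], [1, [0, 0, 0], -0.135], [1, [0, 0, 0], -0.135], [1, [0, 0, 0], 0]]'

```text
clock: 0.72
tcp_pos: [0.2381, 0.6022, 0.2263]
orientation: [-1.121, -1.333, 1.347]
ft_force: [0.3, 0.6, 0.0]
opening: 0.999
```

```bash
python3 -c "
from h import *
rep()"
```

```text
t 0.72 tcp_w [0.2381 0.6022 0.2263] tcp_b mm [ 225.9 -626.7  200.6] F_b [-0.35 -0.54  0.04] open 1.0 tz_b deg 0.9900000000000091 tilt [-0.004 -0.007 -1.   ]
```

Emit:
move_arm --deltas '[[1, [-3.9, -0.1, -2.35], 0], [1, [-3.9, -0.1, -2.35], 0], [1, [-3.9, -0.1, -2.35], 0], [1, [-3.9, -0.1, -2.35], 0], [1, [-3.9, -0.1, -2.35], 0], [1, [-3.9, -0.1, -2.35], 0], [1, [-3.9, -0.1, -2.35], 0], [1, [-3.9, -0.1, -2.35], 0], [1, [-3.9, 0, -2.35], 0], [1, [-3.9, 0, -2.35], 0], [1, [-3.9, 0, -2.35], 0], [1, [-3.9, 0, -2.35], 0], [1, [-3.9, 0, -2.35], 0], [1, [-3.9, 0, -2.35], 0]]'

```text
clock: 2.48
tcp_pos: [0.6613, 0.1035, 0.2328]
orientation: [-1.136, -1.308, 1.328]
ft_force: [0.4, 0.4, 1.6]
opening: 1.003
```

```bash
python3 -c "
from h import *
rep()"
```

```text
t 2.48 tcp_w [0.6613 0.1035 0.2328] tcp_b mm [-111.3  -66.2  207.1] F_b [-0.48 -0.3   1.56] open 1.0 tz_b deg 359.27 tilt [-0.007 -0.009 -1.   ]
```

Emit:
move_arm --deltas '[[1, [-2.1, 2, -1.3], -0.012], [1, [-2.1, 2, -1.3], 0], [1, [-2.1, 2, -1.3], 0], [1, [0, 2, 0], 0], [1, [0, 1.5, 0], 0], [1, [0, 0, 0], 0], [1, [0, 0, 0], 0]]'

```text
clock: 3.35
tcp_pos: [0.7106, 0.0429, 0.1336]
orientation: [-1.135, -1.306, 1.326]
ft_force: [-0.7, 1.0, 0.3]
opening: 0.999
```

```bash
python3 -c "
from h import *
rep()
for n in ('side','top'): cv2.imwrite(f'pics/{n}1.png',cams.read_camera(n))
a=cv2.imread('pics/side1.png')[135:295,235:405];cv2.imwrite('pics/side1z.png',cv2.resize(a,None,fx=3.7,fy=3.7,interpolation=cv2.INTER_CUBIC))
a=cv2.imread('pics/top1.png')[110:320,220:380];cv2.imwrite('pics/top1z.png',cv2.resize(a,None,fx=2.8,fy=2.8,interpolation=cv2.INTER_CUBIC))
"
```

```text
t 3.35 tcp_w [0.7106 0.0429 0.1336] tcp_b mm [-150.2    1.5  108. ] F_b [ 0.55 -1.13  0.35] open 1.0 tz_b deg 359.12 tilt [-0.008 -0.008 -1.   ]
```

View pics/side1z.png

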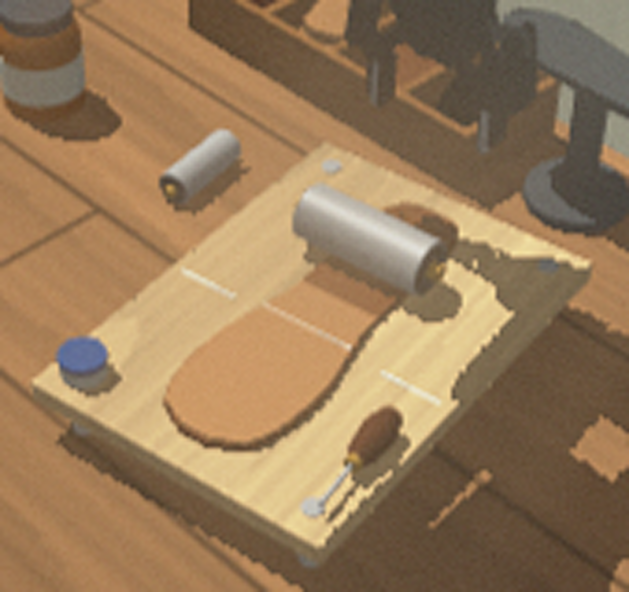

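View pics/top1z.png

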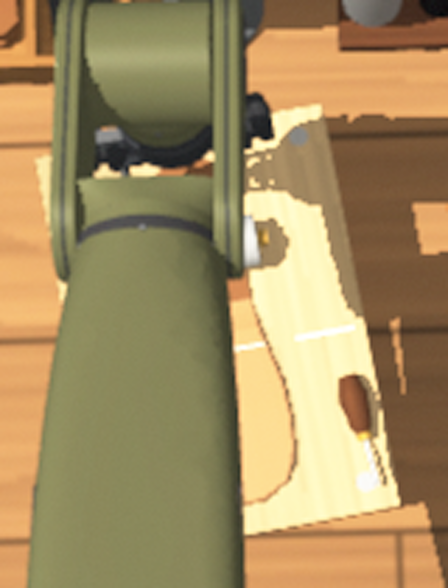

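```bash
python3 - <<'E'
from h import *
s=env.sense();M=R.from_rotvec(s['orientation']).as_matrix()
for h in(0,-.013):
  for sx in(-.05,.05):
    print(h,sx,(proj('side',s['tcp_pos']+M@[sx,h,0])-[235,135])*3.7)
E
```

```text
0 -0.05 [[489.27647518 163.01346868]]
0 0.05 [[376.32265885 112.89724978]]
-0.013 -0.05 [[490.90879402 148.38987082]]
-0.013 0.05 [[377.11141846  98.4194216 ]]
```

Emit:
move_arm --deltas '[[1, [0.45, 1.2, 0], -0.015], [1, [0, 1.5, 0], 0], [1, [0, 1.5, 0], 0], [1, [0, 1.5, 0], 0], [1, [0, 1.5, 0], 0], [1, [0, 1.2, 0], 0], [1, [0, 0.5, 0], 0], [1, [0, 0, 0], 0]]'

```text
clock: 4.45
tcp_pos: [0.709, 0.0471, 0.0383]
orientation: [-1.127, -1.318, 1.338]
ft_force: [-0.0, -0.4, 0.4]
opening: 0.998
```

```bash
python3 -c "
from h import *
rep()"
```

```text
t 4.45 tcp_w [0.709  0.0471 0.0383] tcp_b mm [-149.2   -2.9   12.6] F_b [0.08 0.36 0.44] open 1.0 tz_b deg 0.05000000000001137 tilt [-0.008 -0.008 -1.   ]
```

Now touch the board to fix the height (expected contact near TCP z_b = 5).

Emit:
move_arm --deltas '[[1, [0, 0.2, 0], 0], [1, [0, 0.2, 0], 0]]'

```text
clock: 4.7
tcp_pos: [0.7097, 0.047, 0.0366]
orientation: [-1.127, -1.319, 1.338]
ft_force: [-6.0, -0.5, 9.6]
opening: 1.002
```

Emit:
move_arm --deltas '[[1, [0, 0.15, 0], 0], [1, [0, 0.0, 0], 0]]'

```text
clock: 4.95
tcp_pos: [0.7103, 0.0471, 0.0373]
orientation: [-1.128, -1.32, 1.338]
ft_force: [0.0, -0.7, -0.6]
opening: 0.999
```

Emit:
move_arm --deltas '[[1, [0, 0.15, 0], 0], [1, [0, 0.0, 0], 0]]'

```text
clock: 5.2
tcp_pos: [0.7111, 0.047, 0.0368]
orientation: [-1.13, -1.322, 1.337]
ft_force: [-0.5, -0.2, 0.5]
opening: 1.0
```

```bash
python3 -c "
from h import *
rep()
cv2.imwrite('pics/side2.png',cams.read_camera('side'))
a=cv2.imread('pics/side2.png')[165:235,290:400];cv2.imwrite('pics/side2z.png',cv2.resize(a,None,fx=7,fy=7,interpolation=cv2.INTER_CUBIC))
"
```

```text
t 5.2 tcp_w [0.7111 0.047  0.0368] tcp_b mm [-151.3   -2.5   11.1] F_b [0.56 0.1  0.49] open 1.0 tz_b deg 0.10000000000002274 tilt [-0.004 -0.008 -1.   ]
```

View pics/side2z.png

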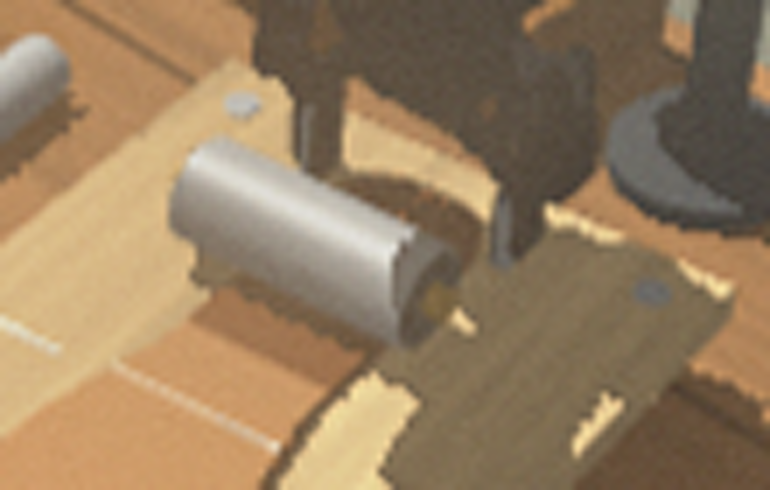

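```bash
cat > fit2.py <<'E'
exec(open('fit.py').read().split("r=least")[0])
for z in(.0257,.029,.032):
    r=least_squares(lambda v:f(np.r_[v[:2],z,v[2:]]),[.56,.02,3.3,0,0,0,0]);print(z,r.x.round(4),r.cost)
E
python3 fit2.py
```

```text
0.0257 [ 0.5621  0.0202  3.3035  0.2531  0.4169  0.1935 -0.4268] 3.3744510989017504
0.029 [0.5614 0.0195 3.3035 0.0437 0.258  0.1958 0.14  ] 3.755892942577977
0.032 [ 0.5607  0.0189  3.3036 -0.147   0.1134  0.1977  0.6581] 4.7691591303358525
```

```bash
python3 - <<'E'
import numpy as np
q=np.load('q.npy');q[:4]=[.5612,.0193,.030,3.3035];q[4:8]=[0,.22,.196,.3];np.save('q.npy',q)
E
cat > roll.py <<'E'
from h import *
# roller from journals: args px
def rollfit(jt=None,js=None,z=.046):
    def g(v):
        s,y,a=v;d=np.array([-np.sin(a),np.cos(a),0])*.064;c=np.array([s,y,z]);P=b2w(q,[c-d,c+d]);o=[]
        for k,n,off in((jt,'top',q[4:6]),(js,'side',q[6:8])):
            if k is None: continue
            pp=proj(n,P)+off
            for i in(0,1):
                if k[i] is not None:o+=list(pp[i]-k[i])
        return np.array(o+[ (a)/.02*.3])
    r=least_squares(g,[-.05,0,0]);return r.x,r.fun.round(2)
E
python3 - <<'E'
from roll import *
print(rollfit((np.array([141,210])/3.3+[220,140],np.array([312,181])/3.3+[220,140]),(None,np.array([531,194])/4.5+[235,165])))
E
```

```text
(array([-0.08646154, -0.00812748, -0.01729888]), array([-1.65,  0.35,  0.44, -0.17,  1.08,  1.22, -0.26]))
```

Emit:
move_arm --deltas '[[1, [0, -0.4, 0], 0], [1, [0, 0, 0.4], 0], [1, [0, 0, 0.4], 0], [1, [0, 0, 0.4], 0], [1, [0, 0, 0.4], 0], [1, [0, 0, 0.4], 0], [1, [0, 0, 0.3], 0], [1, [0, 0, 0], 0]]'

```text
clock: 6.25
tcp_pos: [0.6858, 0.043, 0.0398]
orientation: [-1.129, -1.32, 1.337]
ft_force: [0.4, -0.5, 0.5]
opening: 1.002
```

```bash
python3 -c "
from h import *
rep()
cv2.imwrite('pics/side3.png',cams.read_camera('side'))
a=cv2.imread('pics/side3.png')[165:235,290:400];cv2.imwrite('pics/side3z.png',cv2.resize(a,None,fx=7,fy=7,interpolation=cv2.INTER_CUBIC))
"
```

```text
t 6.25 tcp_w [0.6858 0.043  0.0398] tcp_b mm [-126.8   -3.3    9.8] F_b [-0.33  0.55  0.47] open 1.0 tz_b deg 0.07999999999998408 tilt [-0.006 -0.008 -1.   ]
```

View pics/side3z.png

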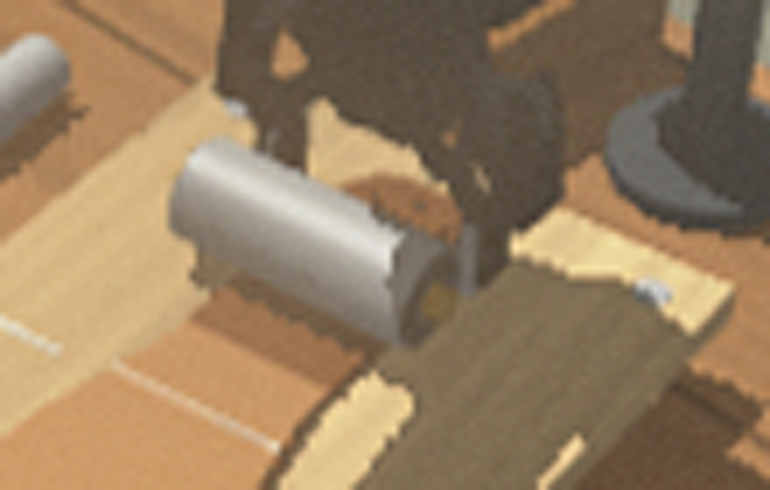

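Emit:
move_arm --deltas '[[1, [0, 0, 0.2], 0], [1, [0, 0, 0.2], 0], [1, [0, 0, 0.2], 0], [1, [0, 0, 0.2], 0], [1, [0, 0, 0.2], 0], [1, [0, 0, 0.2], 0], [1, [0, 0, 0.2], 0], [1, [0, 0, 0.2], 0]]'

```text
clock: 7.3
tcp_pos: [0.6702, 0.0404, 0.0407]
orientation: [-1.13, -1.322, 1.336]
ft_force: [1.0, -0.1, -0.1]
opening: 0.999
```

```bash
cat > snap.py <<'E'
from h import *
import sys
k=sys.argv[1];rep()
cv2.imwrite(f'pics/side{k}.png',cams.read_camera('side'))
a=cv2.imread(f'pics/side{k}.png')[165:245,280:390];cv2.imwrite(f'pics/side{k}z.png',cv2.resize(a,None,fx=7,fy=7,interpolation=cv2.INTER_CUBIC))
E
python3 snap.py 4
```

```text
t 7.3 tcp_w [0.6702 0.0404 0.0407] tcp_b mm [-111.    -3.2   10.7] F_b [-0.94  0.3  -0.11] open 1.0 tz_b deg 0.07999999999998408 tilt [-0.003 -0.008 -1.   ]
```

View pics/side4z.png

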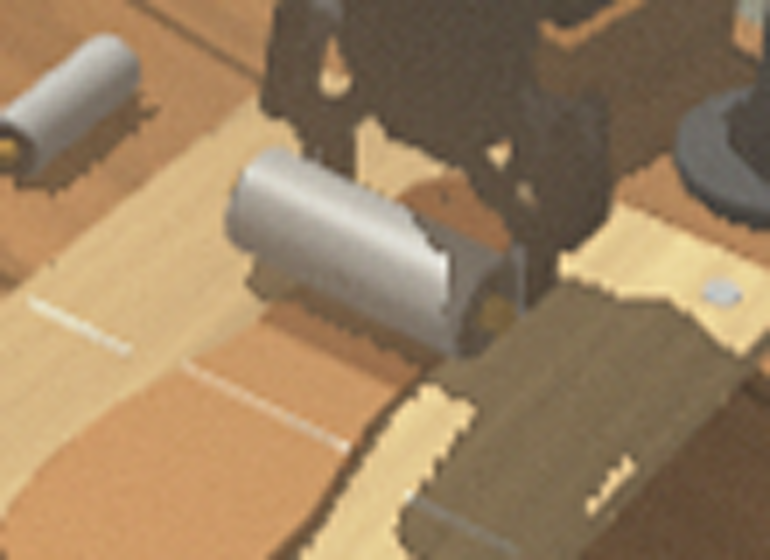

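```bash
python3 - <<'E'
from roll import *
for u,v,k in((438+70,300,3),(497,313,4)):
  def g(w): 
    return (proj('side',b2w(q,[w[0],w[1]+.064,.046]))[0]+q[6:8]-np.array([u/7+280,v/7+165]))
  print(k,least_squares(g,[-.08,0]).x)
E
```

```text
3 [-0.08793519 -0.01463134]
4 [-0.07904759 -0.01382935]
```

Emit:
move_arm --deltas '[[1, [0, 0, 0.2], 0], [1, [0, 0, 0.2], 0], [1, [0, 0, 0.2], 0], [1, [0, 0, 0.2], 0], [1, [0, 0, 0.2], 0], [1, [0, 0, 0.2], 0], [1, [0, 0, 0.2], 0], [1, [0, 0, 0.2], 0]]'

```text
clock: 8.35
tcp_pos: [0.6532, 0.0376, 0.0407]
orientation: [-1.13, -1.322, 1.336]
ft_force: [0.1, -0.0, 0.4]
opening: 1.0
```

```bash
python3 snap.py 5
```

```text
t 8.35 tcp_w [0.6532 0.0376 0.0407] tcp_b mm [-93.7  -3.3  10.7] F_b [-0.09  0.03  0.35] open 1.0 tz_b deg 0.07999999999998408 tilt [-0.003 -0.008 -1.   ]
```

View pics/side5z.png

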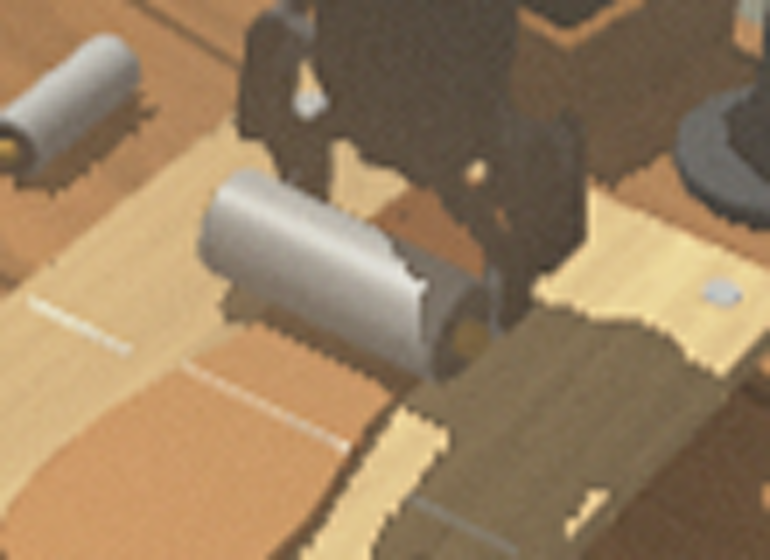

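```bash
cat > jr.py <<'E'
from roll import *
import sys
u,v,h=map(float,sys.argv[1:4])
print(least_squares(lambda w:(proj('side',b2w(q,[w[0],w[1]+.064,h]))[0]+q[6:8]-np.array([u/7+280,v/7+165])),[-.08,0]).x)
E
python3 jr.py 472 336 .046
```

```text
[-0.0622444  -0.01409521]
```

Emit:
move_arm --deltas '[[1, [0, 0.02, 0.2], 0], [1, [0, 0.02, 0.2], 0], [1, [0, 0.02, 0.2], 0], [1, [0, 0.02, 0.2], 0], [1, [0, 0.02, 0.2], 0], [1, [0, 0.02, 0.15], 0]]'

```text
clock: 9.15
tcp_pos: [0.6408, 0.0356, 0.0394]
orientation: [-1.13, -1.322, 1.336]
ft_force: [0.1, -0.3, 0.4]
opening: 0.997
```

```bash
python3 snap.py 6
```

```text
t 9.15 tcp_w [0.6408 0.0356 0.0394] tcp_b mm [-81.2  -3.3   9.4] F_b [-0.08  0.28  0.44] open 1.0 tz_b deg 0.06999999999999318 tilt [-0.004 -0.008 -1.   ]
```

View pics/side6z.png

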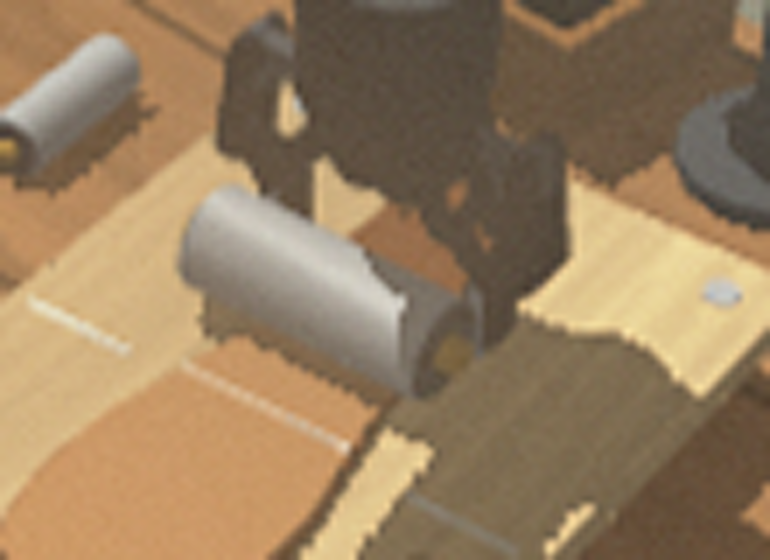

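Emit:
move_arm --deltas '[[1, [0, 0.05, 0.2], 0], [1, [0, 0.04, 0.2], 0], [1, [0, -0.12, 0.2], 0], [1, [0, -0.2, 0.2], 0], [1, [0, -0.2, 0.2], 0], [1, [0, -0.2, 0.2], 0]]'

```text
clock: 9.95
tcp_pos: [0.6283, 0.0337, 0.0462]
orientation: [-1.13, -1.322, 1.336]
ft_force: [0.3, 0.0, -0.2]
opening: 0.999
```

```bash
python3 -c "
from h import *
rep()"
```

```text
t 9.95 tcp_w [0.6283 0.0337 0.0462] tcp_b mm [-68.6  -3.4  16.2] F_b [-0.32  0.05 -0.23] open 1.0 tz_b deg 0.060000000000002274 tilt [-0.003 -0.008 -1.   ]
```

Emit:
move_arm --deltas '[[1, [0, -0.2, 0.2], 0], [1, [0, -0.2, 0.2], 0], [1, [0, -0.2, 0.2], 0]]'

```text
clock: 10.32
tcp_pos: [0.6223, 0.0327, 0.0529]
orientation: [-1.131, -1.322, 1.335]
ft_force: [1.2, 0.6, 0.2]
opening: 1.001
```

```bash
python3 snap.py 7
```

```text
t 10.32 tcp_w [0.6223 0.0327 0.0529] tcp_b mm [-62.4  -3.4  22.9] F_b [-1.26 -0.42  0.2 ] open 1.0 tz_b deg 0.060000000000002274 tilt [-0.003 -0.008 -1.   ]
```

View pics/side7z.png

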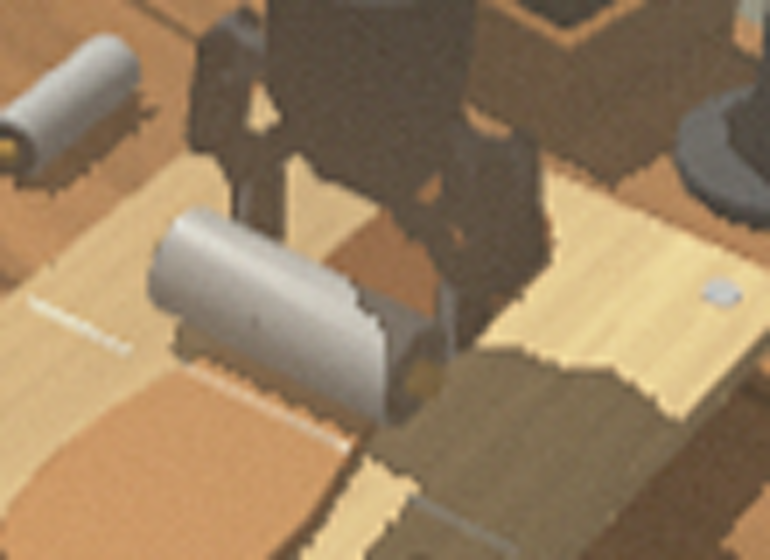

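Emit:
move_arm --deltas '[[1, [0, -0.2, 0.2], 0], [1, [0, -0.2, 0.2], 0], [1, [0, -0.2, 0.2], 0]]'

```text
clock: 10.75
tcp_pos: [0.616, 0.0317, 0.0596]
orientation: [-1.131, -1.323, 1.335]
ft_force: [0.7, -0.4, 0.2]
opening: 1.001
```

```bash
python3 jr.py 423 381 .0465; python3 snap.py 8
```

```text
[-0.02963587 -0.01434048]
t 10.75 tcp_w [0.616  0.0317 0.0596] tcp_b mm [-56.1  -3.5  29.6] F_b [-0.64  0.52  0.22] open 1.0 tz_b deg 0.060000000000002274 tilt [-0.002 -0.008 -1.   ]
```

View pics/side8z.png

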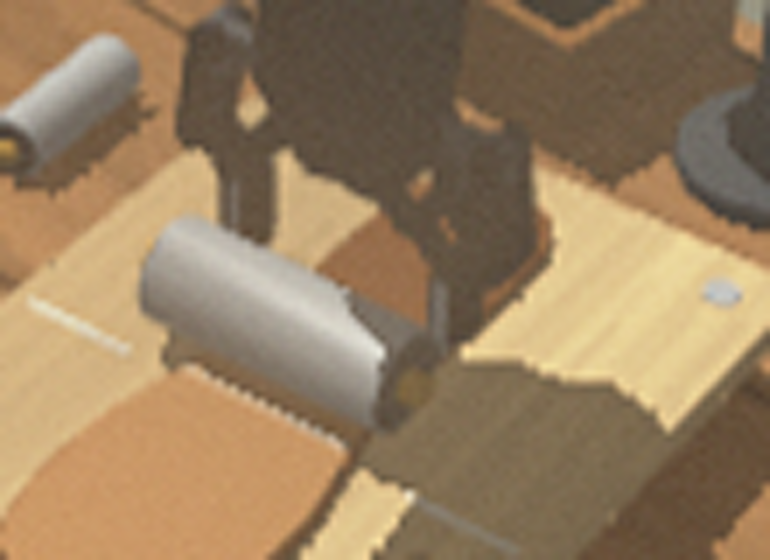

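Emit:
move_arm --deltas '[[1, [0, -0.2, 0.2], 0], [1, [0, -0.2, 0.2], 0], [1, [0, -0.2, 0.2], 0]]'

```text
clock: 11.18
tcp_pos: [0.6096, 0.0307, 0.0662]
orientation: [-1.131, -1.322, 1.336]
ft_force: [1.0, 1.0, -0.4]
opening: 0.999
```

```bash
python3 jr.py 413 385 .047; python3 snap.py 9
```

```text
[-0.02508819 -0.01576724]
t 11.18 tcp_w [0.6096 0.0307 0.0662] tcp_b mm [-49.6  -3.5  36.2] F_b [-1.15 -0.86 -0.37] open 1.0 tz_b deg 0.06999999999999318 tilt [-0.003 -0.008 -1.   ]
```

View pics/side9z.png

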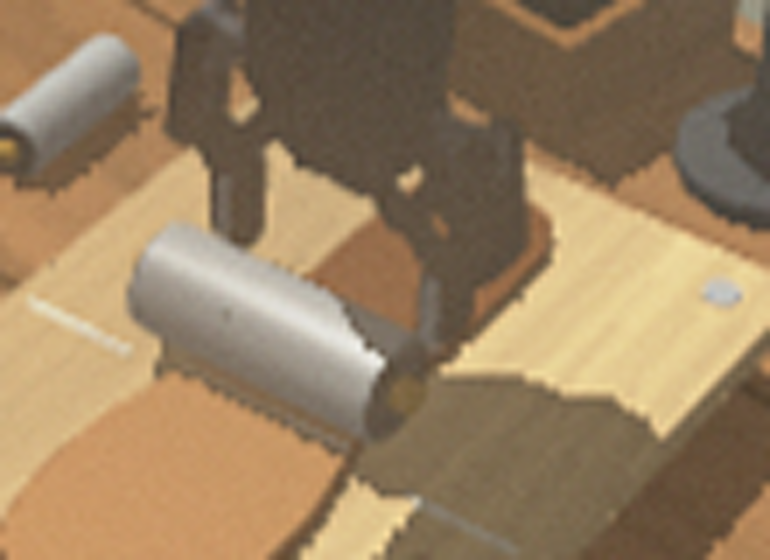

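Emit:
move_arm --deltas '[[1, [0, -0.2, 0.2], 0], [1, [0, -0.18, 0.2], 0], [1, [0, -0.16, 0.2], 0]]'

```text
clock: 11.6
tcp_pos: [0.6026, 0.0295, 0.0718]
orientation: [-1.13, -1.321, 1.337]
ft_force: [0.6, 0.5, -0.2]
opening: 1.001
```

```bash
python3 jr.py 403 395 .0475; python3 snap.py 10
```

```text
[-0.01784753 -0.01532604]
t 11.6 tcp_w [0.6026 0.0295 0.0718] tcp_b mm [-42.5  -3.4  41.8] F_b [-0.66 -0.4  -0.16] open 1.0 tz_b deg 0.08999999999997499 tilt [-0.004 -0.008 -1.   ]
```

View pics/side10z.png

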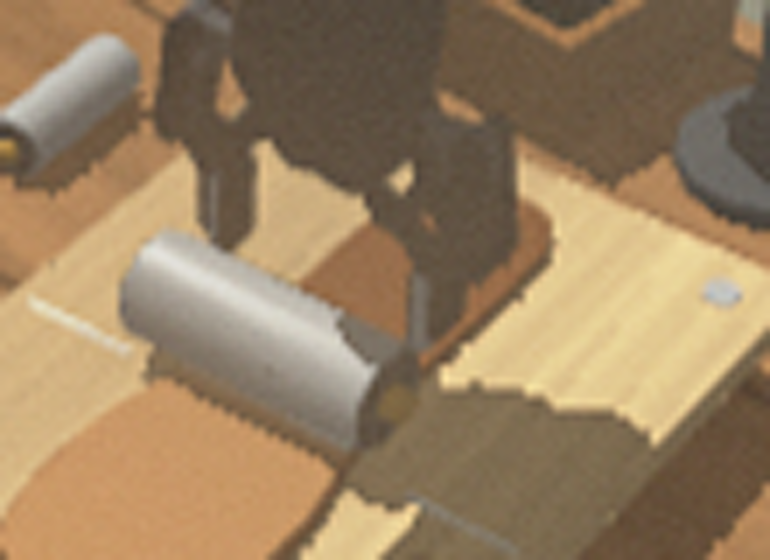

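```bash
python3 jr.py 397 402 .048
```

```text
[-0.01289679 -0.01463743]
```

Emit:
move_arm --deltas '[[1, [0, -0.1, 0.12], 0], [1, [0, 0, 0], 0]]'

```text
clock: 11.9
tcp_pos: [0.601, 0.0293, 0.073]
orientation: [-1.129, -1.321, 1.337]
ft_force: [-0.1, 0.1, -0.3]
opening: 0.999
```

```bash
python3 snap.py 11
```

```text
t 11.9 tcp_w [0.601  0.0293 0.073 ] tcp_b mm [-40.9  -3.4  43. ] F_b [ 0.09 -0.12 -0.3 ] open 1.0 tz_b deg 0.08999999999997499 tilt [-0.004 -0.008 -1.   ]
```

View pics/side11z.png

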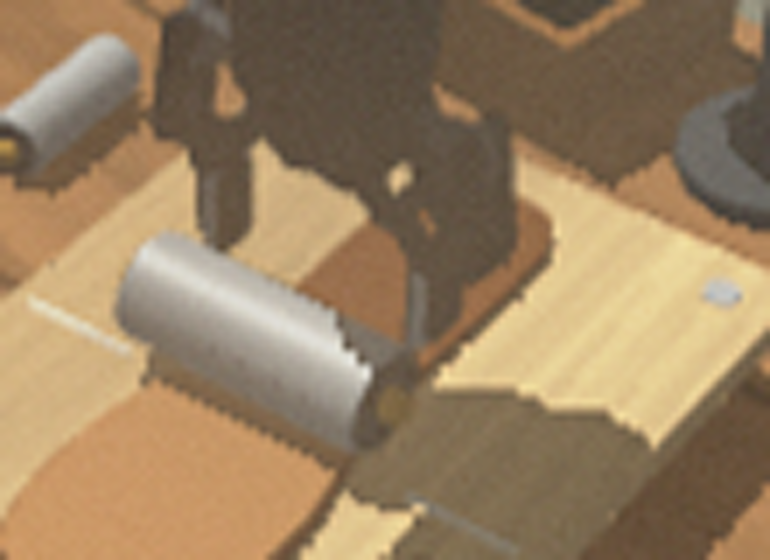

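Emit:
move_arm --deltas '[[1, [0, 0, -0.3], 0], [1, [0, 0, -0.4], 0], [1, [0, 0.5, -0.1], 0], [1, [0, 0.6, 0], 0], [1, [0, 0.6, 0], 0], [1, [0, 0, 0], 0]]'

```text
clock: 12.7
tcp_pos: [0.609, 0.0305, 0.0537]
orientation: [-1.128, -1.32, 1.338]
ft_force: [-0.0, 0.1, -0.1]
opening: 1.007
```

```bash
python3 jr.py 393 405 .048;python3 snap.py 12
```

```text
[-0.01066055 -0.01488604]
t 12.7 tcp_w [0.609  0.0305 0.0537] tcp_b mm [-49.   -3.4  23.7] F_b [-0.  -0.1 -0.1] open 1.01 tz_b deg 0.08999999999997499 tilt [-0.006 -0.008 -1.   ]
```

View pics/side12z.png

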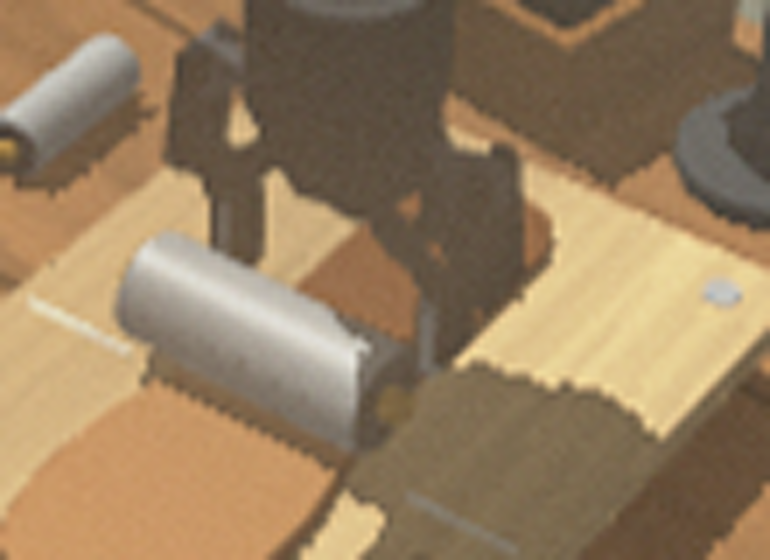

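```bash
cat > ov.py <<'E'
from roll import *
import sys
k=sys.argv[1];s,y,a=[float(v) for v in sys.argv[2:5]];h=.048
im=cv2.imread(f'pics/side{k}.png');x0,y0,x1,y1,m=270,190,370,250,8
z=cv2.resize(im[y0:y1,x0:x1],None,fx=m,fy=m,interpolation=cv2.INTER_CUBIC)
def dr(P,col,dx=q[6:8]):
    p=(proj('side',b2w(q,P))+dx+.5-[x0,y0])*m-.5
    cv2.polylines(z,[np.round(p).astype(int)],False,col,1,cv2.LINE_AA)
th=np.linspace(0,2*np.pi,60)
d=np.array([-np.sin(a),np.cos(a),0]);n=np.array([np.cos(a),np.sin(a),0])
for e in(-.055,.055):
    dr(np.array([s,y,h])+e*d+.022*(np.outer(np.cos(th),n)+np.outer(np.sin(th),[0,0,1])),(0,0,255))
e=.064;dr(np.array([s,y,h])+e*d+.004*(np.outer(np.cos(th),n)+np.outer(np.sin(th),[0,0,1])),(0,255,255))
for A in((-.115,-.065),(.065,.115)): dr(np.array([[0,A[0],.018],[0,A[1],.018]]),(255,0,0))
dr(np.array([[0,-.038,.026],[0,.038,.026]]),(255,0,0))
cv2.imwrite(f'pics/ov{k}.png',z)
E
python3 ov.py 12 -.0107 -.0148 0
```

```text
(no output)
```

View pics/ov12.png

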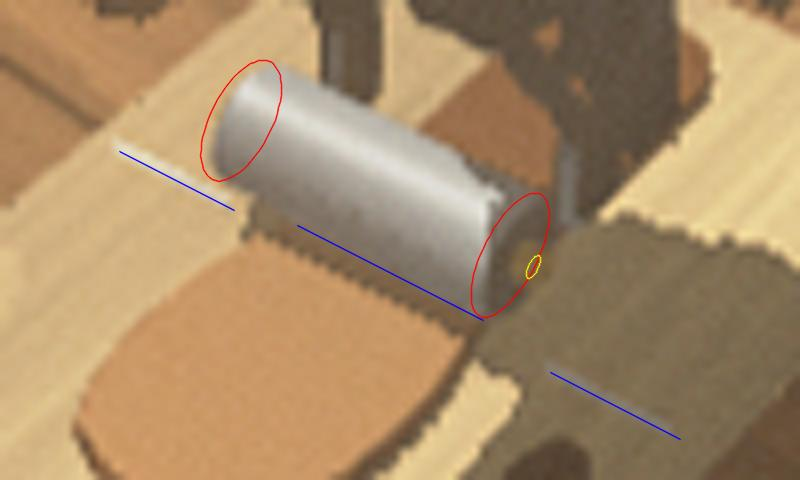

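```bash
cat > ridge.py <<'E'
from roll import *
im=cv2.imread('pics/side0.png').astype(float);g=im[:,:,0]  # blue: white vs wood
for A,zz in(((-.11,-.07),.018),((.07,.11),.018),((-.034,.034),.026)):
    P=b2w(q,[[0,y,zz] for y in np.linspace(*A,9)]);p=proj('side',P)+q[6:8]
    nv=p[-1]-p[0];nv/=np.linalg.norm(nv);n=np.array([-nv[1],nv[0]])
    t=np.arange(-4,4.01,.1);o=[]
    for c in p:
        pts=c+np.outer(t,n);v=cv2.remap(g.astype(np.float32),pts[:,0].astype(np.float32)[None],pts[:,1].astype(np.float32)[None],cv2.INTER_LINEAR)[0]
        v=np.clip(v-np.median(v)-5,0,None);k=abs(t-t[v.argmax()])<1.5;o.append((t[k]*v[k]).sum()/v[k].sum())
    # px per mm in s along normal
    d=(proj('side',b2w(q,[.005,0,zz]))-proj('side',b2w(q,[0,0,zz])))[0]@n/5
    print(A,np.round(o,2),'median mm in s',np.median(o)/d, 'px/mm',d)
E
python3 ridge.py
```

```text
(-0.11, -0.07) [-0.47 -0.59 -0.47 -0.48 -0.65 -0.55 -0.45 -0.43 -0.7 ] median mm in s -1.689051165999814 px/mm 0.2847588663022539
(0.07, 0.11) [-0.58 -0.55 -0.45 -0.44 -0.34 -0.34 -0.41 -0.44 -0.31] median mm in s -1.5420419852703742 px/mm 0.2847588663022536
(-0.034, 0.034) [-0.3  -0.41 -0.44 -0.32 -0.49 -0.46 -0.47 -0.49 -0.53] median mm in s -1.6050884604574 px/mm 0.2848801306788364
```

```bash
python3 - <<'E'
from roll import *
p=proj('side',b2w(q,[[0,-.1,.018],[0,.1,.018]]));nv=p[1]-p[0];nv/=np.linalg.norm(nv);n=np.array([-nv[1],nv[0]]);print(n)
q[6:8]+=-.46*n;np.save('q.npy',q);print(q[6:8])
E
python3 ridge.py; python3 ov.py 12 -.0095 -.0095 0
```

```text
[-0.45683082  0.8895536 ]
[ 0.40614218 -0.10919466]
(-0.11, -0.07) [-0.   -0.12 -0.02 -0.02 -0.2  -0.07  0.01  0.02 -0.26] median mm in s -0.07956729723532274 px/mm 0.2847588663022539
(0.07, 0.11) [-0.12 -0.08  0.    0.01  0.12  0.1   0.05  0.03  0.17] median mm in s 0.11793256645100987 px/mm 0.2847588663022536
(-0.034, 0.034) [ 0.16  0.05  0.01  0.14 -0.03  0.01 -0.02 -0.03 -0.09] median mm in s 0.02104971239954399 px/mm 0.2848801306788364
```

View pics/ov12.png

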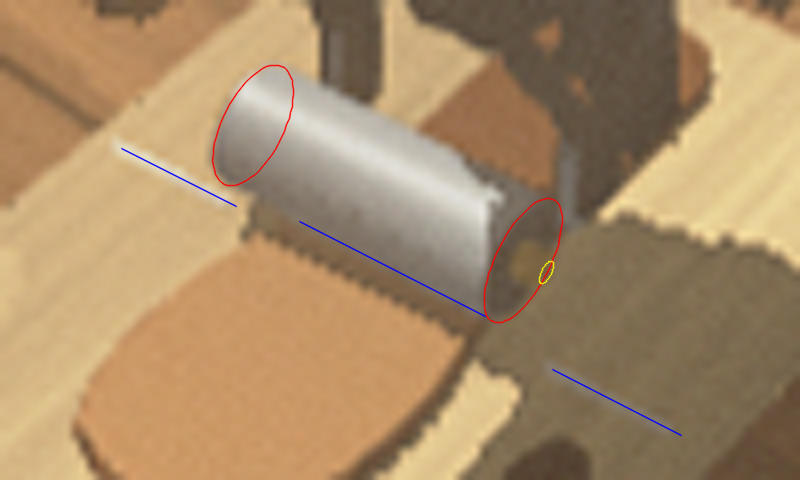

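Emit:
move_arm --deltas '[[1, [0, 0, 0.2], 0], [1, [0, 0, 0.2], 0], [1, [0, 0, 0.15], 0], [1, [0, -0.05, 0.1], 0], [1, [0, -0.05, 0.1], 0], [1, [0, -0.05, 0.1], 0], [1, [0, -0.05, 0.1], 0], [1, [0, -0.05, 0.1], 0]]'

```text
clock: 13.75
tcp_pos: [0.5995, 0.0289, 0.0584]
orientation: [-1.131, -1.323, 1.335]
ft_force: [1.0, 1.4, 0.3]
opening: 1.007
```

```bash
python3 snap.py 13;  python3 ov.py 13 -.006 -.0095 0
```

```text
t 13.75 tcp_w [0.5995 0.0289 0.0584] tcp_b mm [-39.4  -3.3  28.4] F_b [-1.17 -1.27  0.28] open 1.01 tz_b deg 0.06999999999999318 tilt [-0.002 -0.008 -1.   ]
```

View pics/ov13.png

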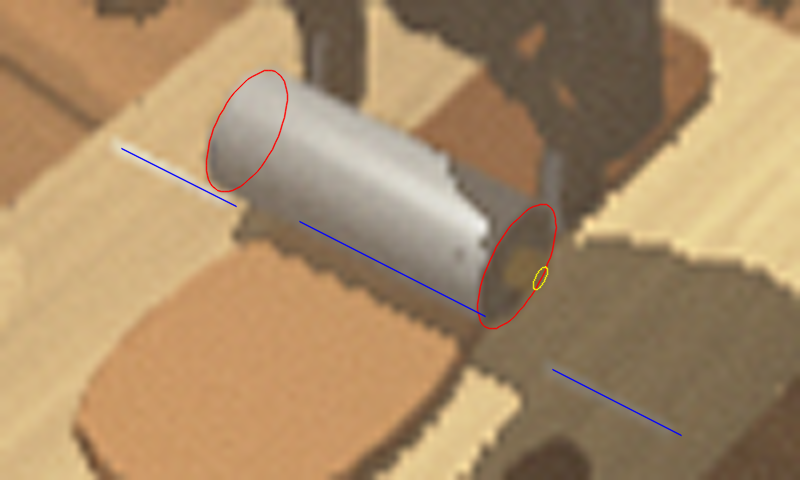

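Emit:
move_arm --deltas '[[1, [0, -0.03, 0.1], 0], [1, [0, -0.03, 0.1], 0], [1, [0, -0.03, 0.1], 0], [1, [0, -0.03, 0.1], 0], [1, [0, -0.03, 0.08], 0]]'

```text
clock: 14.42
tcp_pos: [0.5942, 0.0279, 0.0599]
orientation: [-1.131, -1.322, 1.336]
ft_force: [0.7, 0.8, 0.7]
opening: 0.999
```

```bash
python3 snap.py 14;  python3 ov.py 14 -.001 -.0095 0
```

```text
t 14.43 tcp_w [0.5942 0.0279 0.0599] tcp_b mm [-34.   -3.2  29.9] F_b [-0.83 -0.63  0.73] open 1.0 tz_b deg 0.07999999999998408 tilt [-0.002 -0.008 -1.   ]
```

View pics/ov14.png

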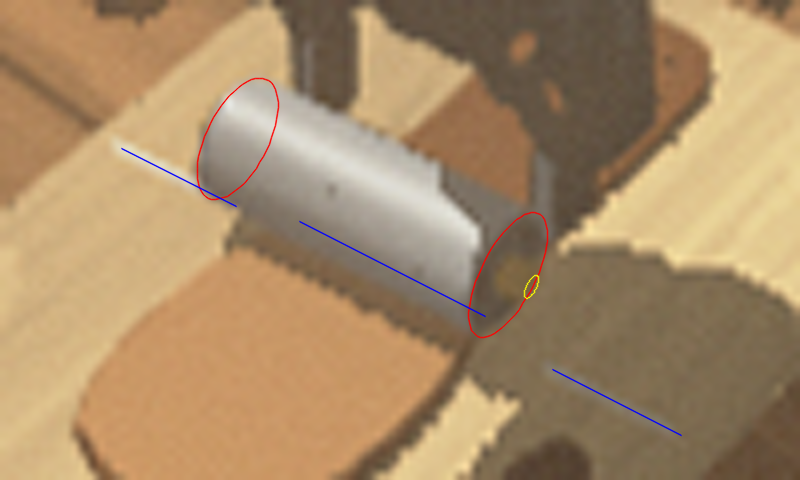

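Emit:
move_arm --deltas '[[1, [0, -0.02, 0.09], 0], [1, [0, -0.02, 0.08], 0], [1, [0, 0, -0.1], 0], [1, [0, 0, -0.4], 0], [1, [0, 0, -0.6], 0], [1, [0, 0, 0], 0], [1, [0, 0, 0], 0], [1, [0, 0, 0], 0], [1, [0, 0, 0], 0], [1, [0, 0, 0], 0]]'

```text
clock: 15.72
tcp_pos: [0.6034, 0.0295, 0.0597]
orientation: [-1.13, -1.321, 1.337]
ft_force: [-1.7, 0.8, 0.1]
opening: 0.997
```

```bash
python3 snap.py 15;  python3 ov.py 15 -.001 -.0095 0
```

```text
t 15.72 tcp_w [0.6034 0.0295 0.0597] tcp_b mm [-43.3  -3.3  29.7] F_b [ 1.5 -1.1  0.1] open 1.0 tz_b deg 0.10000000000002274 tilt [-0.004 -0.008 -1.   ]
```

View pics/ov15.png

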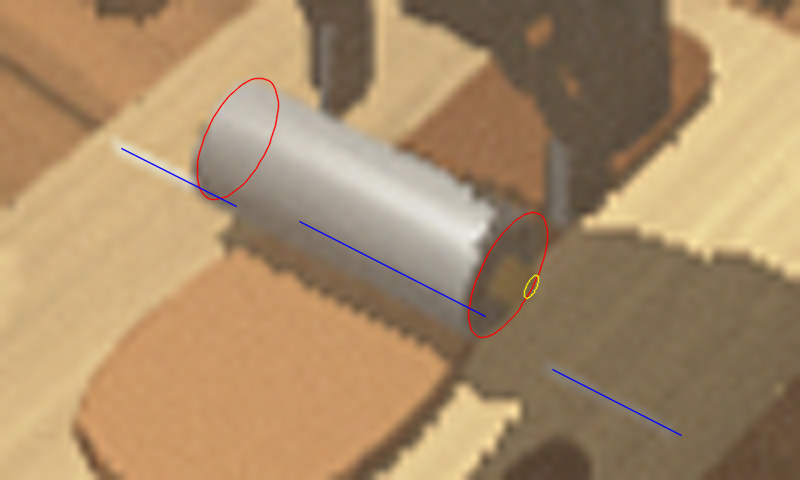

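Emit:
move_arm --deltas '[[1, [0, -1, -0.3], 0], [1, [0, -2, -0.2], 0], [1, [0, -3, 0], 0], [1, [0, -3, 0], 0], [1, [3, -2, 0], 0], [1, [5, 0, 0], 0], [1, [5, 0, 0], 0], [1, [5, 0, 0], 0], [1, [4, 0, 0], 0], [1, [0, 0, 0], 0]]'

```text
clock: 17.02
tcp_pos: [0.5784, 0.2554, 0.1904]
orientation: [-1.145, -1.336, 1.324]
ft_force: [-0.4, -1.4, -0.5]
opening: 1.002
```

```bash
python3 snap.py 16;  python3 ov.py 16 -.001 -.0105 0; python3 -c "
from h import *
cv2.imwrite('pics/top16.png',cams.read_camera('top'))
a=cv2.imread('pics/top16.png')[180:280,235:365];cv2.imwrite('pics/top16z.png',cv2.resize(a,None,fx=6,fy=6,interpolation=cv2.INTER_CUBIC))"
```

```text
t 17.02 tcp_w [0.5784 0.2554 0.1904] tcp_b mm [ -55.  -230.2  160.4] F_b [ 0.62  1.3  -0.47] open 1.0 tz_b deg 359.96 tilt [ 0.016 -0.004 -1.   ]
```

View pics/ov16.png

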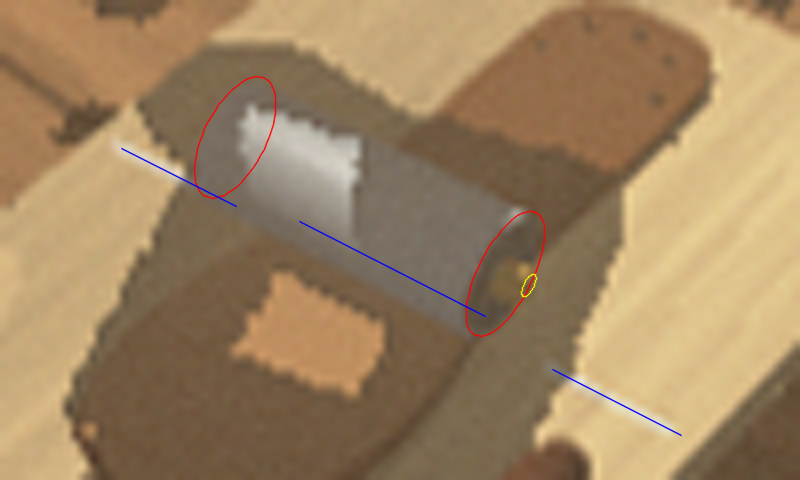

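View pics/top16z.png

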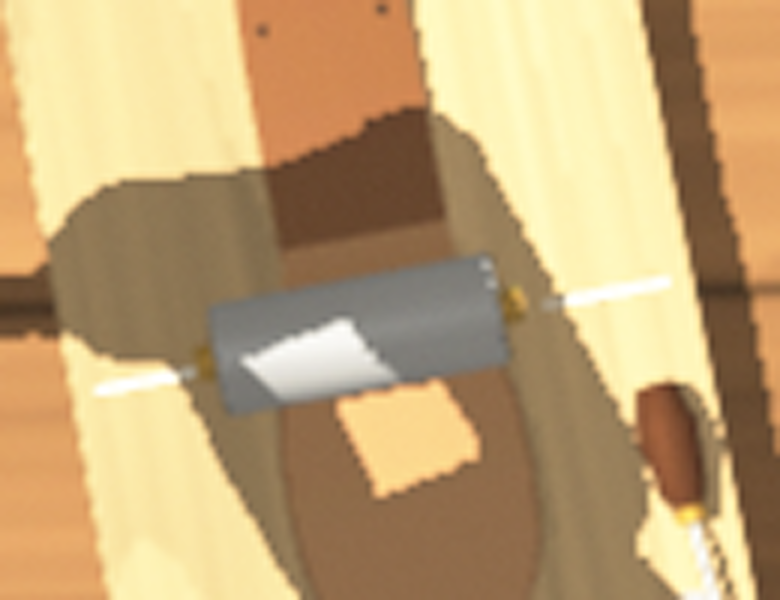

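```bash
python3 - <<'E'
from roll import *
Z=lambda u,v:(np.array([u,v])+.5)/6-.5+[235,180]
L=[Z(97,391),Z(188,374.5),Z(552,304),Z(668,284)]
# top offset fit from marks
P=b2w(q,[[0,-.115,.018],[0,0,.018],[0,.115,.018]])
p=proj('top',P);nv=p[2]-p[0];nv/=np.linalg.norm(nv);n=np.array([-nv[1],nv[0]])
off=[(l-p[1])@n for l in L];print('line off px',np.round(off,2));o=np.mean(off)
d=(proj('top',b2w(q,[.01,0,.048]))-proj('top',b2w(q,[0,0,.048])))[0]@n/10
c=proj('top',b2w(q,[[0,-.008,.048]]))[0]
for nm,a in(('journ',[Z(205,361),Z(514,303)]),('corners',[Z(207,312),Z(490,257),Z(511,357),Z(230,413)])):
    k=[((x-c)@n-o)/d for x in a];print(nm,np.round(k,1),np.mean(k))
# silhouette centre vs axis : check tangent edges for s=0
E
cat > sil.py <<'E'
# expected silhouette extents along n for roller at s
from roll import *
E=C['top']['extrinsics'];o=-E[:3,:3].T@E[:3,3];print('cam in board',w2b(o))
E
python3 sil.py
```

```text
line off px [-0.09  0.05 -0.12  0.22]
journ [-0.9 -0.6] -0.7470560056406688
corners [-19.5 -19.9  19.8  20.8] 0.3035702519088401
cam in board [0.13463795 0.02888406 1.40598037]
```

Emit:
move_arm --deltas '[[-1, [-3, 0, 0.8], 0], [-1, [-4, 0, 1], 0], [-1, [-4, 0, 1], 0], [-1, [-4, 0, 1], 0], [-1, [-4, 0, 1], 0], [-1, [-2, 0, 0.5], 0], [-1, [0, 0, 0], 0], [-1, [0, 0, 0], 0]]' --grip_force 20

```text
clock: 18.12
tcp_pos: [0.5597, 0.021, 0.1958]
orientation: [-1.159, -1.327, 1.312]
ft_force: [0.2, 1.1, -0.3]
opening: -0.003
```

```bash
python3 snap.py 17
```

```text
t 18.12 tcp_w [0.5597 0.021  0.1958] tcp_b mm [  1.2  -1.9 165.8] F_b [-0.41 -1.06 -0.32] open -0.0 tz_b deg 359.06 tilt [ 0.022 -0.007 -1.   ]
```

Emit:
move_arm --deltas '[[-1, [0.5, 1, 0], -0.015], [-1, [0, 2, 0], 0], [-1, [0, 2, 0], 0], [-1, [0, 1.6, 0], 0], [-1, [0, 0.5, 0], 0], [-1, [0, 0, 0], 0]]'

```text
clock: 18.92
tcp_pos: [0.5588, 0.0293, 0.117]
orientation: [-1.144, -1.34, 1.33]
ft_force: [0.6, 0.3, 0.3]
opening: 0.0
```

```bash
python3 snap.py 18
```

```text
t 18.93 tcp_w [0.5588 0.0293 0.117 ] tcp_b mm [  0.7 -10.2  87. ] F_b [-0.65 -0.18  0.34] open 0.0 tz_b deg 0.3100000000000023 tilt [ 0.017 -0.007 -1.   ]
```

View pics/side18z.png

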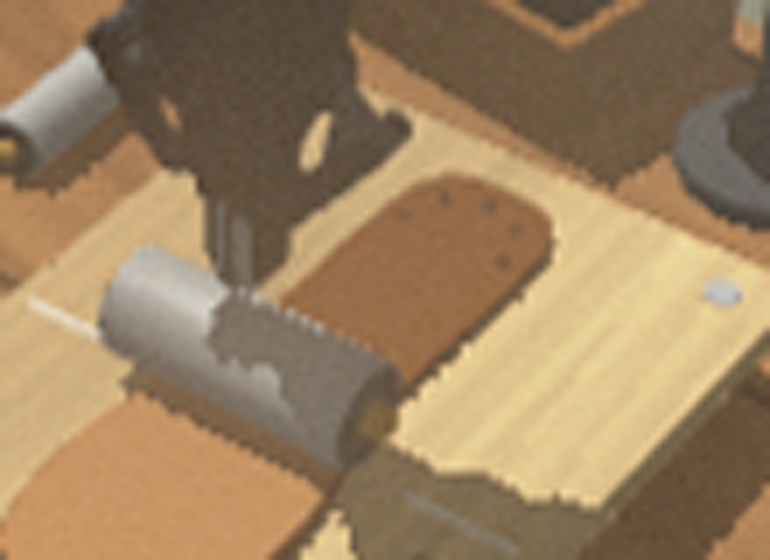

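Emit:
move_arm --deltas '[[-1, [0, 0.5, 0], 0], [-1, [0, 0.4, 0], 0], [-1, [0, 0.1, 0], 0]]'

```text
clock: 19.35
tcp_pos: [0.5605, 0.029, 0.1087]
orientation: [-1.147, -1.342, 1.328]
ft_force: [-0.2, 0.1, 0.2]
opening: 0.001
```

Emit:
move_arm --deltas '[[-1, [0, 0.1, 0], 0], [-1, [0, 0.1, 0], 0]]'

```text
clock: 19.6
tcp_pos: [0.5608, 0.0289, 0.107]
orientation: [-1.148, -1.343, 1.328]
ft_force: [0.0, -0.9, -0.4]
opening: 0.001
```

Emit:
move_arm --deltas '[[-1, [0, 0.1, 0], 0], [-1, [0, 0.1, 0], 0]]'

```text
clock: 19.85
tcp_pos: [0.561, 0.0289, 0.105]
orientation: [-1.148, -1.343, 1.328]
ft_force: [0.1, 0.4, 0.0]
opening: 0.002
```

Emit:
move_arm --deltas '[[-1, [0, 0.1, 0.05], 0], [-1, [0, 0.1, 0.05], 0]]'

```text
clock: 20.1
tcp_pos: [0.56, 0.0287, 0.1029]
orientation: [-1.148, -1.343, 1.328]
ft_force: [-0.2, -0.4, 0.0]
opening: 0.003
```

Emit:
move_arm --deltas '[[-1, [0, 0.08, 0], 0]]'

```text
clock: 20.23
tcp_pos: [0.5599, 0.0287, 0.102]
orientation: [-1.148, -1.343, 1.328]
ft_force: [-0.1, -0.4, 0.6]
opening: -0.004
```

Emit:
move_arm --deltas '[[-1, [0, 0.08, 0], 0]]'

```text
clock: 20.35
tcp_pos: [0.5601, 0.0287, 0.1014]
orientation: [-1.148, -1.343, 1.328]
ft_force: [0.1, 0.5, 3.3]
opening: 0.001
```

Emit:
move_arm --deltas '[[-1, [0, 0.08, 0], 0]]'

```text
clock: 20.48
tcp_pos: [0.5608, 0.0288, 0.1014]
orientation: [-1.149, -1.344, 1.327]
ft_force: [-0.3, 0.2, 4.2]
opening: 0.0
```

Emit:
move_arm --deltas '[[-1, [0, 0.08, 0], 0]]'

```text
clock: 20.6
tcp_pos: [0.5614, 0.0289, 0.1014]
orientation: [-1.15, -1.346, 1.326]
ft_force: [-1.3, 1.2, 5.2]
opening: -0.002
```

Emit:
move_arm --deltas '[[-1, [0, 0.1, 0.07], 0]]'

```text
clock: 20.72
tcp_pos: [0.5616, 0.0289, 0.1014]
orientation: [-1.152, -1.347, 1.325]
ft_force: [-0.5, 0.8, 5.9]
opening: 0.001
```

Emit:
move_arm --deltas '[[-1, [0, 0.14, 0.1], 0]]'

```text
clock: 20.85
tcp_pos: [0.5616, 0.029, 0.1014]
orientation: [-1.153, -1.349, 1.324]
ft_force: [-1.2, 1.6, 8.4]
opening: 0.002
```

```bash
python3 snap.py 19;python3 ov.py 19 -.001 -.0105 0
```

```text
t 20.85 tcp_w [0.5616 0.029  0.1014] tcp_b mm [-2.  -9.5 71.4] F_b [ 0.94 -1.82  8.39] open 0.0 tz_b deg 0.2799999999999727 tilt [ 0.029 -0.006 -1.   ]
```

View pics/ov19.png

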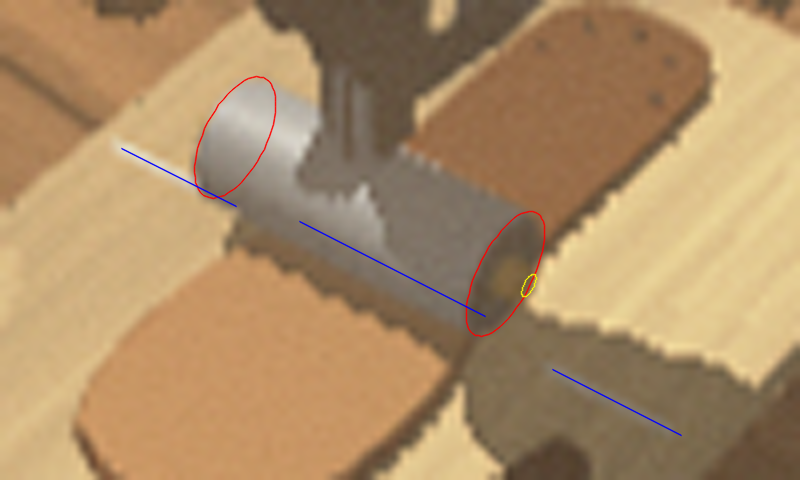

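Emit:
move_arm --deltas '[[-1, [0, 0.18, 0.13], 0]]'

```text
clock: 21.02
tcp_pos: [0.5618, 0.0289, 0.1014]
orientation: [-1.156, -1.352, 1.322]
ft_force: [-1.2, 2.9, 9.6]
opening: -0.002
```

Emit:
move_arm --deltas '[[-1, [0, 0.22, 0.16], 0]]'

```text
clock: 21.15
tcp_pos: [0.5619, 0.029, 0.1014]
orientation: [-1.159, -1.355, 1.32]
ft_force: [-0.3, 2.1, 9.1]
opening: -0.002
```

Emit:
move_arm --deltas '[[-1, [0, 0.24, 0.17], 0]]'

```text
clock: 21.28
tcp_pos: [0.5621, 0.029, 0.1014]
orientation: [-1.162, -1.358, 1.317]
ft_force: [-1.0, 2.1, 11.1]
opening: -0.002
```

Emit:
move_arm --deltas '[[-1, [0, 0.24, 0.17], 0], [-1, [0, 0.24, 0.17], 0]]'

```text
clock: 21.52
tcp_pos: [0.5626, 0.0291, 0.1014]
orientation: [-1.168, -1.365, 1.312]
ft_force: [-0.6, 2.3, 10.3]
opening: -0.001
```

Emit:
move_arm --deltas '[[-1, [0, 0.32, 0.28], 0]]'

```text
clock: 21.65
tcp_pos: [0.5625, 0.029, 0.1014]
orientation: [-1.173, -1.37, 1.309]
ft_force: [-0.1, 2.7, 14.0]
opening: 0.003
```

Emit:
move_arm --deltas '[[-1, [0, 0.35, 0.31], 0]]'

```text
clock: 21.78
tcp_pos: [0.5624, 0.029, 0.1014]
orientation: [-1.178, -1.375, 1.305]
ft_force: [-1.1, 2.3, 14.3]
opening: 0.003
```

Emit:
move_arm --deltas '[[-1, [0, 0.35, 0.32], 0]]'

```text
clock: 21.9
tcp_pos: [0.5623, 0.029, 0.1014]
orientation: [-1.182, -1.381, 1.301]
ft_force: [-0.9, 2.6, 12.8]
opening: 0.001
```

```bash
python3 snap.py 20;python3 ov.py 20 -.001 -.0105 0
```

```text
t 21.9 tcp_w [0.5623 0.029  0.1014] tcp_b mm [-2.7 -9.4 71.4] F_b [ 0.48 -2.71 12.84] open 0.0 tz_b deg 0.2400000000000091 tilt [ 0.07  -0.    -0.998]
```

View pics/ov20.png

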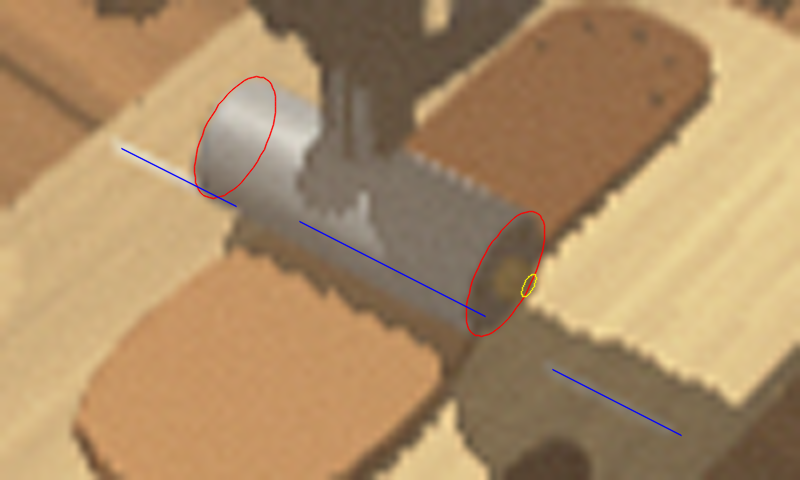

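Emit:
move_arm --deltas '[[-1, [0, 0.36, 0.32], 0], [-1, [0, 0.36, 0.32], 0]]'

```text
clock: 22.2
tcp_pos: [0.5622, 0.029, 0.1015]
orientation: [-1.193, -1.392, 1.293]
ft_force: [-1.0, 2.8, 15.0]
opening: 0.002
```

Emit:
move_arm --deltas '[[-1, [0, 0.36, 0.32], 0], [-1, [0, 0.36, 0.32], 0]]'

```text
clock: 22.45
tcp_pos: [0.5623, 0.029, 0.1016]
orientation: [-1.203, -1.403, 1.285]
ft_force: [-1.7, 2.2, 14.1]
opening: -0.002
```

Emit:
move_arm --deltas '[[-1, [0, 0.36, 0.32], 0], [-1, [0, 0.36, 0.32], 0], [-1, [0, 0.36, 0.32], 0]]'

```text
clock: 22.82
tcp_pos: [0.5626, 0.029, 0.1017]
orientation: [-1.218, -1.42, 1.273]
ft_force: [-1.0, 2.2, 14.6]
opening: 0.003
```

Emit:
move_arm --deltas '[[-1, [0, 0.36, 0.32], 0], [-1, [0, 0.36, 0.32], 0], [-1, [0, 0.36, 0.32], 0]]'

```text
clock: 23.2
tcp_pos: [0.5633, 0.0291, 0.1018]
orientation: [-1.233, -1.437, 1.26]
ft_force: [-1.8, 3.5, 14.6]
opening: 0.001
```

```bash
python3 snap.py 21;python3 ov.py 21 -.001 -.0105 0
```

```text
t 23.2 tcp_w [0.5633 0.0291 0.1018] tcp_b mm [-3.6 -9.4 71.8] F_b [ 1.27 -3.73 14.61] open 0.0 tz_b deg 0.18999999999999773 tilt [ 0.142  0.01  -0.99 ]
```

View pics/ov21.png

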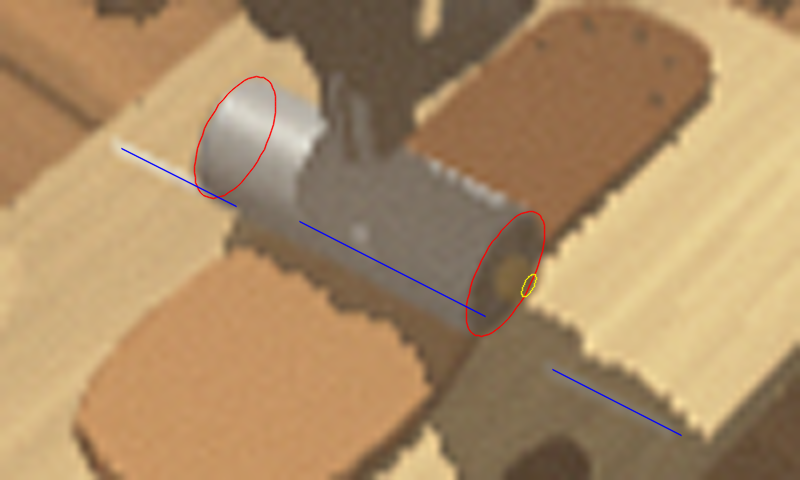

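Emit:
move_arm --deltas '[[-1, [0, 0.35, 0.36], 0], [-1, [0, 0.35, 0.36], 0], [-1, [0, 0.35, 0.36], 0]]'

```text
clock: 23.62
tcp_pos: [0.5633, 0.0291, 0.102]
orientation: [-1.25, -1.454, 1.246]
ft_force: [-3.0, 3.1, 14.8]
opening: 0.003
```

Emit:
move_arm --deltas '[[-1, [0, 0.34, 0.37], 0], [-1, [0, 0.34, 0.37], 0]]'

```text
clock: 23.88
tcp_pos: [0.5632, 0.0291, 0.102]
orientation: [-1.26, -1.466, 1.237]
ft_force: [-1.5, 3.0, 13.4]
opening: -0.001
```

Emit:
move_arm --deltas '[[-1, [0, 0.15, 0.15], 0], [-1, [0, 0, 0], 0], [-1, [0, -0.1, -0.02], 0], [-1, [0, -0.3, -0.05], 0], [-1, [0, -0.8, -0.14], 0], [-1, [0, -2, -0.35], 0], [-1, [0, -3, -0.5], 0], [-1, [0, -3, -0.5], 0], [-1, [4, -0.5, 0], 0], [-1, [5, 0, 0], 0], [-1, [5, 0, 0], 0], [-1, [5, 0, 0], 0], [-1, [5, 0, 0], 0], [-1, [0, 0, 0], 0]]'

```text
clock: 25.62
tcp_pos: [0.5204, 0.2728, 0.2025]
orientation: [-1.264, -1.465, 1.232]
ft_force: [-0.3, 0.3, -0.1]
opening: -0.001
```

```bash
python3 snap.py 22;  python3 ov.py 22 -.001 -.0105 0; python3 -c "
from h import *
cv2.imwrite('pics/top22.png',cams.read_camera('top'))
a=cv2.imread('pics/top22.png')[180:280,235:365];cv2.imwrite('pics/top22z.png',cv2.resize(a,None,fx=6,fy=6,interpolation=cv2.INTER_CUBIC))"
```

```text
t 25.62 tcp_w [0.5204 0.2728 0.2025] tcp_b mm [  -0.6 -256.8  172.5] F_b [ 0.27 -0.32 -0.12] open -0.0 tz_b deg 359.93 tilt [ 0.182  0.016 -0.983]
```

View pics/top22z.png

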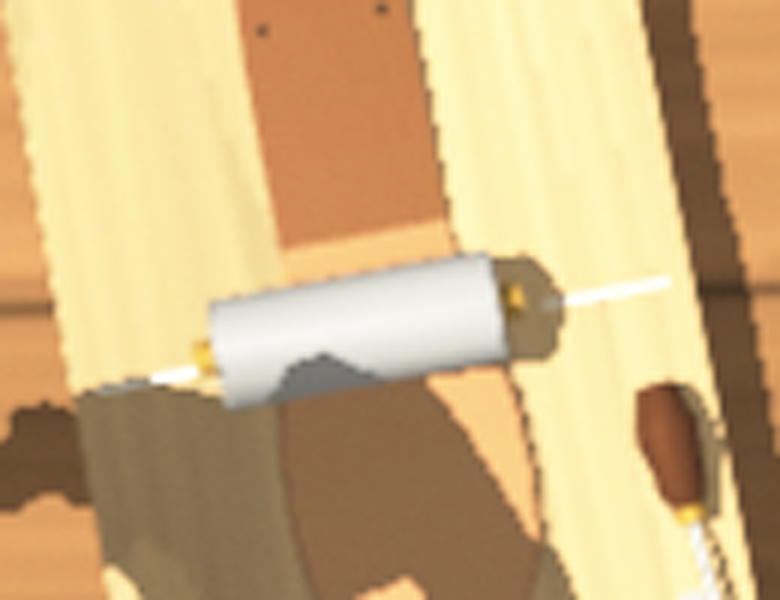

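View pics/ov22.png

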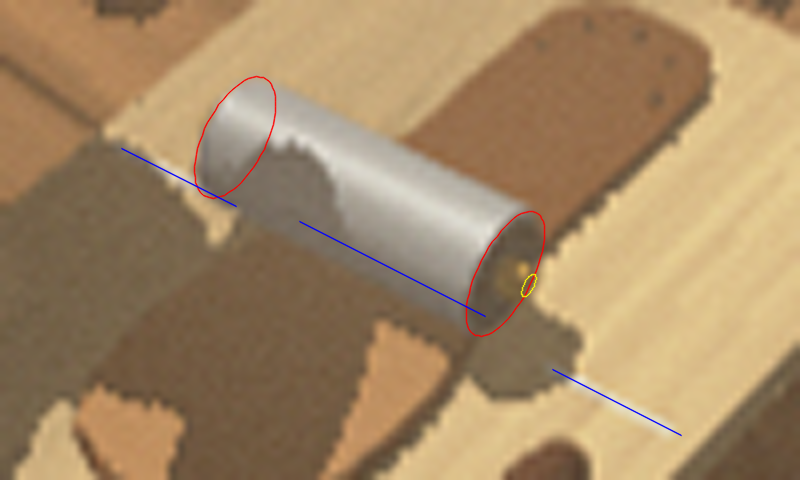

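View pics/top22.png

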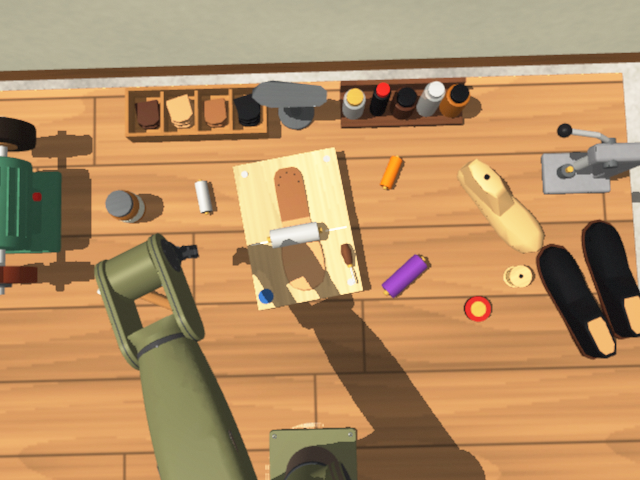

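```bash
python3 - <<'E'
from roll import *
Z=lambda u,v:(np.array([u,v])+.5)/6-.5+[235,180]
qq=q.copy();q[4:6]=0
print(rollfit((Z(203,357.5),Z(516,299.5)),None,.048))
print(rollfit((Z(205,361),Z(516,302.5)),None,.048),'before press')
rep();print(env.close_job());print(env.sense()['clock'])
E
```

```text
(array([-0.00205394, -0.00844402, -0.00459893]), array([-1.  ,  0.2 ,  0.99, -0.21, -0.07]))
(array([-0.00073996, -0.00829549, -0.00226063]), array([-1.15,  0.22,  1.15, -0.23, -0.03])) before press
t 25.73 tcp_w [0.521  0.2704 0.2024] tcp_b mm [  -0.8 -254.3  172.4] F_b [-0.23  0.16  0.16] open -0.0 tz_b deg 359.76 tilt [ 0.183  0.014 -0.983]
the job is handed in; nothing more can be done
None
the job is handed in; nothing more can be done
```

The roller is on the chalk line, the lap has been pressed, and I handed the job in at about 25.7 s. No verdict was reported.

**Rolling:** I pushed the roller with both open fingers. The moves cannot lean the tool, so on the ramp I raised the fingers as fast as they went forward, so that they would not drag on the roller. The side force stayed around 1–2 N. The roller then stood alone about 0.7 mm short of the line.

**Pressing:** I pressed down with the shut fingers. The readings were 12.8–15 N for about 2.2 s, after a slow build-up at 3–11 N. The tool tilted by about 10 degrees while pressing, which I could not correct, so the later part of the press was not quite vertical.

**Last checks:** The top picture puts the roller about 2 mm short of the line, 8 mm off the sole's middle and within 0.3 degrees of square. The side picture agrees to about 1 mm. Pressing rolled it back by roughly 1.3 mm. The arm is well clear, and the other things look unmoved in the top picture; the arm partly hides the hammer there.

**Disagreement:** The first camera fit put the board about 6 mm lower than touch did. I used the touch height for the finger moves.

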